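# Draw a locating pin from its detent stand and hold it plumb over the jig bore

## Robot

A 7-joint arm with a two-finger parallel gripper is mounted at the origin on a cart in front of the work surface, level with it; the furniture and walls round the work are solid. World frame = base frame: x ahead of the robot, y to its left, z up, the work surface at z = 0. Lengths are in m, angles in rad, forces in N, time in s.
With the tool pointing down it reaches from about 0.425 to 0.975 m from the base axis. Payload 16.7 kg.
Tool frame: the origin (TCP) lies at the very end of the fingers, on their centre line; the grasp point (between the pads) lies 19 mm behind it; z points along the fingers, y is the line along which they close (so a half turn about z gives the same grasp; the last joint's range is limited). The gripper opens to 85 mm and grips with 20 to 120 N. Pads are 22 mm wide; open, the fingers measure 114 mm over their backs; the gripper's body (76 mm by 85 mm) begins 54 mm behind the grasp point. The pads swing forward as they close: fully open they stand 13 mm farther back than shut.
Start: joints at [-1.284, 0.426, 0.074, 1.606, -0.034, 1.111, -0.067], TCP at [0.286, 0.612, 0.207] pointing down, gripper open.
Joint ranges: [-2.85, 2.85], [-0.5, 2.14], [-1.23, 1.37], [0.21, 2.46], [-1.02, 4.16], [0.16, 2.05], [-2.73, 2.73]. Speed limits (rad/s): [1.89, 1.89, 2.39, 2.39, 3.01, 3.01, 3.01].

## Interface

Orientations are given as [roll, pitch, yaw] about the fixed x, y, z axes, in that order (R = Rz(yaw) Ry(pitch) Rx(roll)).
In Python, from workcell import robot, vision gives the robot as it stands.
- The arm moves only by the shell command python3 -m creep 'ROWS' [FORCE]. ROWS is JSON, a list of rows, each a list of 3 entries, a list of its own where there are three numbers: the shift along the tool's x, y, z in m, then the turn about the tool's z in degrees, then the closure in counts, from 0 (fully open) to 255 (shut). A call has 1 to 12 rows; each row is the pose to reach, as a shift and turn from the pose commanded when the call began, along the tool's axes at that moment; what a row does not reach only later rows make up. A row lasts 1/12 s, in which the tool goes at most 41.7 mm and 7.16 degrees, less where a joint would pass 70% of its speed; a pose out of reach is approached as far as the arm can. A call with a gripper value outside its range is refused whole. The fingers move at their own pace and stop on an object; FORCE is the grip in N (left out, the last holds). Time passes only in rows, so rows that repeat a pose let the fingers close. It gives the time, the measured TCP pose, the force, the opening and the grip force at its end, in the units of the state.
- robot.observe(): the state, without advancing time (a new reading comes with each control period).
- vision.get_image(name): name is "scene" or "side" or "wrist"; returns a dict with "img" (400x640x3 uint8, red, green, blue), "fx", "fy", "cx", "cy" (pixels), "R" (3x3) and "t" (3): a world point X has camera coordinates R X + t. Camera axes: x right, y down, z forward; pixel columns grow to the right and rows downward; lengths in m; the calibration is good to about 2 mm. A picture is of the moment at which its call begins. There is no depth.
- robot.hand_in(): hands the job in; it is judged then, once.
The state is a dict: "clock": time; "joint_pos": joint angles; "qd": joint speeds; "joint_torque": joint torques, N m; "position": TCP position; "tcp_rot": TCP orientation; "force": force on the tool from outside, world axes, zero at the start; "wrist_torque": the same for the moment, N m; "finger_gap": opening from 0.0 (shut) to 1.0 (fully open); "grip_force": force on a finger pad.
Only numpy, scipy, OpenCV 4.12 (cv2) and the standard library are available. Lean on these libraries where they do the work, as an engineer would, in place of code of your own. Each camera call takes 0.05 s, during which the arm holds its last target. There are 200 camera calls.

## Task

Pull the locating pin with the flat paddle-shaped handle out of the sloping stand, where a spring catch holds it, leaving the other two pins in place and the other things on the bench undisturbed. Turn it upright, nose straight down, and hold it still and centred over the bore of the jig block, the nose about 3 cm above the block and touching nothing. Finish while still holding it there in the gripper.

Things in the scene. Friction and masses are not known exactly. Their poses are not given: they have to be found in the camera images.
- pin_stand: Fixed aluminium pin stand on a dark base, 260 mm wide (its y), 100 mm deep (its x), 100 mm high. Origin: on the bench, 12 mm behind the sockets' row; x horizontal, from the low front to the high back; z up. The front faces to the robot's right. The top plate slopes up to the back and has three sockets in a row at x = -12 mm, y = -75, 0, 75 mm, mouths at z = 62 mm. Which pin stands where varies.
- mid_socket (a point): Middle of the mouth of the stand's middle socket. All sockets lean 40 degrees from vertical towards the stand's front (-x), square to the plate. Two spring balls in each catch the pin's neck: pulling along the socket axis takes about 10 N in the first 5 mm, then 5 to 8 N drag; the nose leaves the mouth after 60 mm. Axes as the stand's.
- pin_flat: The wanted pin, bare metal, 150 g, 124 mm long. Flat paddle handle 34 mm wide (its x), 12 mm thick (its y, parallel to the row of sockets), from 4 to 64 mm above the origin, with a dark disc on both flats. Origin: on the axis, under the 24 mm flange that rests on the sloping plate; z from nose to handle. Below the flange a 12 mm round shank with an 8 mm neck and rounded nose, 60 mm long.
- pin_flat_grip (a point): Point on the axis of the wanted pin in the paddle handle, 42 mm above its origin: a good place to grip across the 12 mm flats.
- pin_flat_nose (a point): The rounded lower end (nose) of the wanted pin, on its axis 60 mm below its origin.
- pin_hex: Another pin, same shank, with a hexagonal head 30 mm across corners, reaching 40 mm above its flange. Origin and axes as for the wanted pin. Stays in the stand.
- pin_ball: Another pin, same shank, with a 28 mm ball knob reaching 50 mm above its flange. Origin and axes as for the wanted pin. Stays in the stand.
- jig_block: Fixed steel block, 70 x 70 mm, 36 mm high, on a dark foot 70 x 120 mm, with one upright bore 14 mm wide in the middle of its top. Origin: centre of its underside, z up.
- bore (a point): Centre of the mouth of the bore, at the block's top face, 36 mm above the bench; z up.
- nut_m16: Loose hexagon nut, 28 mm wide and 13 mm high, on the bench; bystander.
- hex_bolt: Loose hexagon bolt, 59 mm long, lying on the bench; bystander.
- spanner_13: Loose spanner, 178 mm long, lying on the bench; bystander.
- marker: Loose black marker, 132 mm long, 16 mm thick, lying on the bench; bystander.
- shim_plate: Loose steel plate, 22 x 60 x 9 mm, lying on the bench; bystander.
Things that resemble listed ones, but are neither listed nor needed, are in the scene too. What is shaped like the pin_flat but purple or red is not meant.

How it is judged:
By the outcome, as a careful person would: the job done as asked, in the order asked, and still so for the second after the job is handed in, while the arm keeps its last pose, push and grip.
It also fails if it takes over 38 s, if anything falls off the work surface, if the arm or the gripper's body presses on something with over 40 N, if the wrist force passes 120 N, or if a joint passes its speed limit or range.

## Working session

There is one attempt and no reset: what is moved stays moved. The work goes in short steps, Python scripts to look and compute and a shell command to move; the robot and the scene stay as the last step left them, time stands still between calls to the robot, and variables do not carry over. Pictures are saved under pics/ and viewed, at most 10 in all, crops included, and the job is handed in when it is done.

```bash
ls; mkdir -p pics
python3 - <<'E'
from workcell import robot, vision
import cv2,numpy as np
print(robot.observe())
ims=[]
for n in("scene","side"):
    d=vision.get_image(n); np.savez("pics/"+n,**d); cv2.imwrite(f"pics/{n}0.png",d["img"][:,:,::-1])
    print(n,d["fx"],d["cx"],d["cy"],d["R"],d["t"])
E
```

```text
pics
{'clock': 0.0, 'joint_pos': array([-1.28351788,  0.42674712,  0.07386286,  1.60660528, -0.03408526,
        1.11083161, -0.06709164]), 'qd': array([-0.00160918,  0.00191091,  0.00047708, -0.00029293, -0.00163687,
       -0.00043332,  0.00104538]), 'joint_torque': array([ 2.51899241e-03, -9.49815559e+01,  3.76151249e+00, -4.63505638e+01,
        1.92421710e-02,  9.97820782e-03,  4.58223019e-05]), 'position': array([0.28539042, 0.61120386, 0.20640167]), 'tcp_rot': array([-3.14026609e+00,  1.17502830e-04,  2.70478668e+00]), 'force': array([-0.21967418, -0.87634523,  0.50405848]), 'wrist_torque': array([ 0.01990274,  0.02169617, -0.01607555]), 'grip_force': 0.0, 'finger_gap': 0.9995513499818819}
scene 365.0374135619766 321.64275983807755 193.5731821583018 [[ 4.84236090e-01 -8.74937061e-01  7.39979420e-04]
 [-4.43530499e-01 -2.46201909e-01 -8.61780318e-01]
 [ 7.54185723e-01  4.16976928e-01 -5.07281121e-01]] [-0.29826968  0.34904917  0.76425574]
side 409.7618076211459 313.62147886015805 204.9617766725905 [[-0.99595032 -0.08943933 -0.0091411 ]
 [-0.02488343  0.37192754 -0.92792819]
 [ 0.0863931  -0.92394292 -0.37264691]] [0.56795328 0.09358052 0.99157117]
```

View pics/scene0.png

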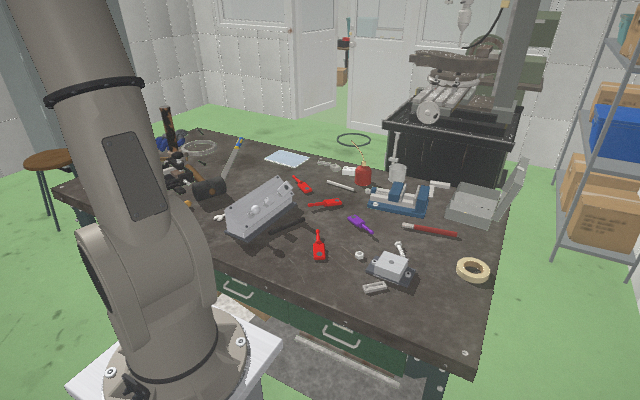

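View pics/side0.png

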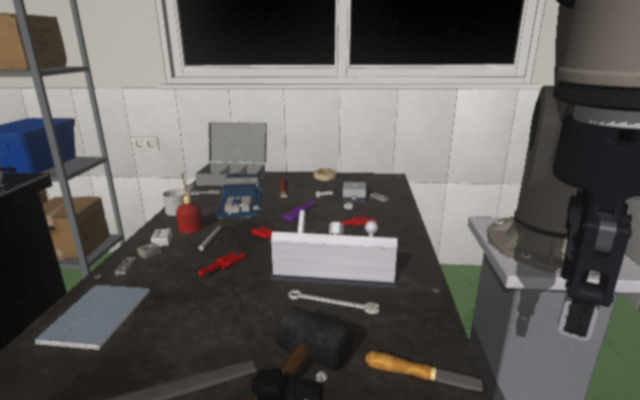

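The paddle pin sits at the far (+x) end of the stand: about (285,187) in scene and (301,222) in side. The jig block is at (392,265) in scene. I'll enlarge both areas.

Run:
```python
import cv2,numpy as np
a=cv2.imread("pics/scene0.png");b=cv2.imread("pics/side0.png")
f=lambda i,x,y,w,h,s:cv2.resize(i[y:y+h,x:x+w],None,fx=s,fy=s,interpolation=cv2.INTER_CUBIC)
o=np.vstack([np.hstack([f(a,215,165,100,80,4),f(a,350,235,100,80,4)]),f(b,255,200,160,56,5)])
cv2.imwrite("pics/crop1.png",o);print(o.shape)
```

```text
(600, 800, 3)
```

View pics/crop1.png

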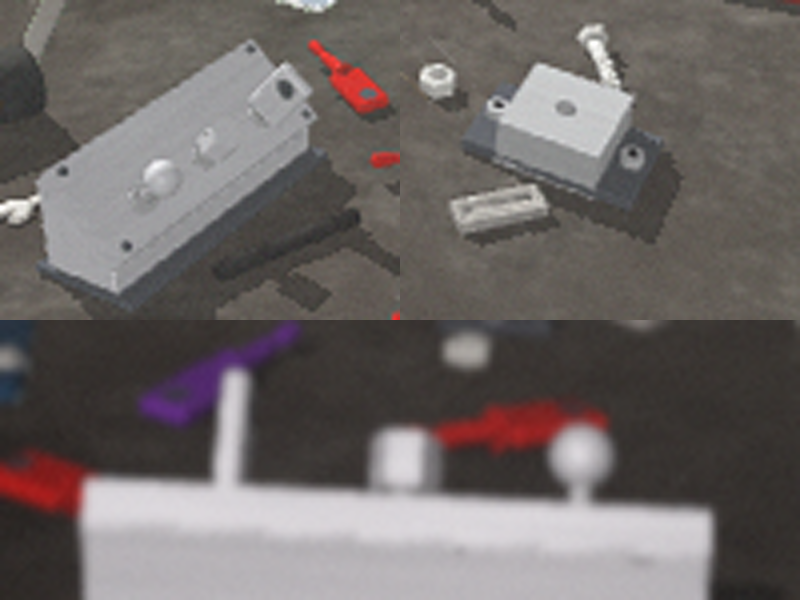

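The crops show:
- **Scene view:** paddle disc at (286.5,187), top back corners of the stand at (277.5,175) and (225,210.8), bore at (391.5,262).
- **Side view:** paddle top at (302,210), back edge from (272,232) to (397.4,238.4).

The tool only shifts and yaws, so I'll pull along the pin axis with a vertical tool. Then I'll pivot the pin upright in the pads by pushing its nose against a side of the jig block. Triangulating next.

```bash
cat > h.py <<'E'
import numpy as np
def cam(n): 
    d=np.load(f"pics/{n}.npz"); return d
def ray(d,p):
    v=np.array([(p[0]-d["cx"])/d["fx"],(p[1]-d["cy"])/d["fy"],1.]); R=d["R"]; return -R.T@d["t"],R.T@v
def onz(d,p,z):
    c,v=ray(d,p); return c+v*(z-c[2])/v[2]
def tri(d1,p1,d2,p2):
    c1,v1=ray(d1,p1);c2,v2=ray(d2,p2)
    s,*_=np.linalg.lstsq(np.c_[v1,-v2],c2-c1,rcond=None)
    a,b=c1+v1*s[0],c2+v2*s[1]; return (a+b)/2,np.linalg.norm(a-b)
def proj(d,X):
    c=d["R"]@X+d["t"]; return np.array([d["fx"]*c[0]/c[2]+d["cx"],d["fy"]*c[1]/c[2]+d["cy"]])
E
python3 - <<'E'
from h import *
np.set_printoptions(precision=4,suppress=True)
a,b=cam("scene"),cam("side")
A=lambda x,y:(215+x/4-.4,165+y/4-.4)
C=lambda x,y:(350+x/4-.4,235+y/4-.4)
B=lambda x,y:(255+x/5-.4,200+(y-320)/5-.4)
far=tri(a,A(250,40),b,B(84,480)); near=tri(a,A(40,183),b,B(712,512))
print(far,near,onz(a,A(250,40),.1),onz(a,A(40,183),.1),onz(b,B(84,480),.1),onz(b,B(712,512),.1))
P=near[0];Q=far[0];y=(P-Q)[:2];print("len",np.linalg.norm(y),np.degrees(np.arctan2(y[1],y[0])))
print("paddle top",tri(a,A(299,76),b,B(236,370)),"ball",tri(a,A(161,178),b,B(581,456)))
print("disc",onz(a,A(286,88),.094))
print("bore",onz(a,C(566,107),.036))
print("blocktop",[onz(a,C(*p),.036) for p in((535,65),(635,97),(600,158),(499,122))])
print("footbolts",onz(a,C(497,105),.015),onz(a,C(632,157),.015))
E
```

```text
(array([0.638 , 0.1893, 0.1004]), np.float64(0.0019662399824957855)) (array([0.3834, 0.1978, 0.0969]), np.float64(0.008834630457199382)) [0.6368 0.1891 0.1   ] [0.374  0.1931 0.1   ] [0.6391 0.1869 0.1   ] [0.3872 0.1982 0.1   ]
len 0.2548278499057381 178.1086800042159
paddle top (array([0.5852, 0.1025, 0.1139]), np.float64(0.0031830157497958972)) ball (array([0.4347, 0.1295, 0.0904]), np.float64(0.000989126290097615))
disc [0.5897 0.1204 0.094 ]
bore [ 0.6004 -0.5279  0.036 ]
blocktop [array([ 0.6367, -0.5031,  0.036 ]), array([ 0.6338, -0.5673,  0.036 ]), array([ 0.5585, -0.5535,  0.036 ]), array([ 0.563 , -0.4911,  0.036 ])]
footbolts [ 0.6076 -0.4868  0.015 ] [ 0.5967 -0.5739  0.015 ]
```

The pin grip is at about (0.587, 0.118, 0.095). The bore is at (0.600, -0.528) with block yaw about -7°.

```bash
cat >> h.py <<'E'
from scipy.spatial.transform import Rotation as Rn
def shift(target,yawdeg=None):
    from workcell import robot
    s=robot.observe(); R=Rn.from_euler("xyz",s["tcp_rot"]).as_matrix()
    yaw=np.degrees(s["tcp_rot"][2])
    out=np.round((R.T@(np.array(target)-s["position"]))*1000,1)
    print("tool shift mm",out,"turn",None if yawdeg is None else round((yaw-yawdeg+180)%360-180,1),"yaw",round(yaw,1))
E
python3 -c "
from h import *
shift([.587,.118,.2],88.5)"
```

```text
tool shift mm [-482.  -319.3    6.9] turn 66.5 yaw 155.0
```

```bash
python3 -m creep '[[[-0.482,-0.319,0.0],66.5,120],[[-0.482,-0.319,0.0],66.5,120],[[-0.482,-0.319,0.0],66.5,120],[[-0.482,-0.319,0.0],66.5,120],[[-0.482,-0.319,0.0],66.5,120],[[-0.482,-0.319,0.0],66.5,120],[[-0.482,-0.319,0.0],66.5,120],[[-0.482,-0.319,0.0],66.5,120],[[-0.482,-0.319,0.0],66.5,120],[[-0.482,-0.319,0.0],66.5,120],[[-0.482,-0.319,0.0],66.5,120],[[-0.482,-0.319,0.0],66.5,120]]' 60; python3 -c "
from h import *
shift([.587,.118,.2],88.5)"
```

```text
clock: 1.1
position: [0.547, 0.1833, 0.2071]
tcp_rot: [-3.141, -0.0, 1.544]
force: [1.5, 1.4, 0.3]
finger_gap: 0.532
grip_force: 0.0
tool shift mm [-64.3  41.7   7.1] turn -0.0 yaw 88.5
```

```bash
python3 -m creep '[[[-0.064,0.042,0.0],0,120],[[-0.064,0.042,0.0],0,120],[[-0.064,0.042,0.0],0,120],[[-0.064,0.042,0.0],0,120]]'
python3 - <<'E'
from h import *
from workcell import robot,vision
import cv2
shift([.587,.118,.2],88.5)
for n in("wrist","scene","side"):
    d=vision.get_image(n); np.savez("pics/"+n,**d); cv2.imwrite(f"pics/{n}1.png",d["img"][:,:,::-1])
w=cam("wrist");print(w["fx"],w["R"],w["t"],proj(w,np.array([.587,.118,.095])))
E
```

```text
clock: 1.43
position: [0.5874, 0.1176, 0.2068]
tcp_rot: [-3.141, 0.001, 1.54]
force: [-1.2, 1.3, -0.6]
finger_gap: 0.531
grip_force: 0.0
tool shift mm [ 0.4 -0.5  6.8] turn -0.3 yaw 88.2
343.3594292784629 [[ 9.99578435e-01 -2.90242981e-02 -7.36022901e-04]
 [-2.74480284e-02 -9.52948237e-01  3.01887831e-01]
 [-9.46347412e-03 -3.01740364e-01 -9.53343168e-01]] [-0.58367548  0.08805276  0.41946484] [324.37639147 182.71526961]
```

View pics/wrist1.png

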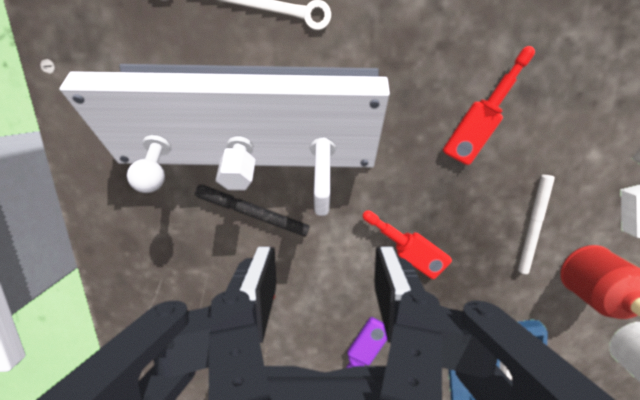

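The wrist view shows the paddle edge-on, with its flange at (322,147) and its tip at (322,213). The row is parallel to the tool's closing axis. My estimate projects to (324,183), so it needs about 2 mm of correction.

Run:
```python
from h import *
w=cam("wrist")
m=onz(w,(322,147),.065);print(m, onz(w,(322,213),.062+.0381))
for sy in(.137,.141,.145,.149):
  S=np.array([.5855,sy,.062]); 
  print(sy,[proj(w,S+np.array([0,a,b])/1000).round(1) for a,b in((0,0),(-54.2,38.1),(-28.1,60),(-27,32.2))])
shift([.5855,.118,.2])
```

```text
[0.58553972 0.14314762 0.065     ] [0.58426062 0.09292785 0.1001    ]
0.137 [array([322.2, 153.2]), array([323.8, 224.1]), array([322.7, 203.4]), array([322.9, 191.6])]
0.141 [array([322.1, 148.8]), array([323.7, 219.7]), array([322.5, 198.4]), array([322.7, 187.1])]
0.145 [array([321.9, 144.4]), array([323.5, 215.3]), array([322.4, 193.4]), array([322.6, 182.5])]
0.149 [array([321.8, 140. ]), array([323.4, 210.9]), array([322.2, 188.4]), array([322.4, 177.9])]
tool shift mm [-3.2 -0.7  6.8] turn None yaw 88.6
```

```bash
python3 -m creep '[[[0.001,-0.0015,0.035],0,120],[[0.001,-0.0015,0.07],0,120],[[0.001,-0.0015,0.1],0,120],[[0.001,-0.0015,0.12],0,120],[[0.001,-0.0015,0.132],0,120],[[0.001,-0.0015,0.132],0,120],[[0.001,-0.0015,0.132],0,120]]'
python3 - <<'E'
from h import *
from workcell import robot,vision
import cv2
d=vision.get_image("wrist"); np.savez("pics/wrist",**d)
e=vision.get_image("scene"); np.savez("pics/scene",**e)
f=vision.get_image("side")
r=lambda i,x,y,w,h,s:cv2.resize(i[y:y+h,x:x+w,::-1],None,fx=s,fy=s,interpolation=cv2.INTER_CUBIC)
cv2.imwrite("pics/c2.png",np.vstack([r(d["img"],0,0,640,400,.625*2)[:350,:800],np.hstack([r(e["img"],215,145,100,62,4),r(f["img"],260,170,100,62,4)])]))
E
```

```text
clock: 2.17
position: [0.5853, 0.1218, 0.0755]
tcp_rot: [-3.141, 0.0, 1.545]
force: [-0.5, 0.4, 0.5]
finger_gap: 0.531
grip_force: 0.0
```

View pics/c2.png

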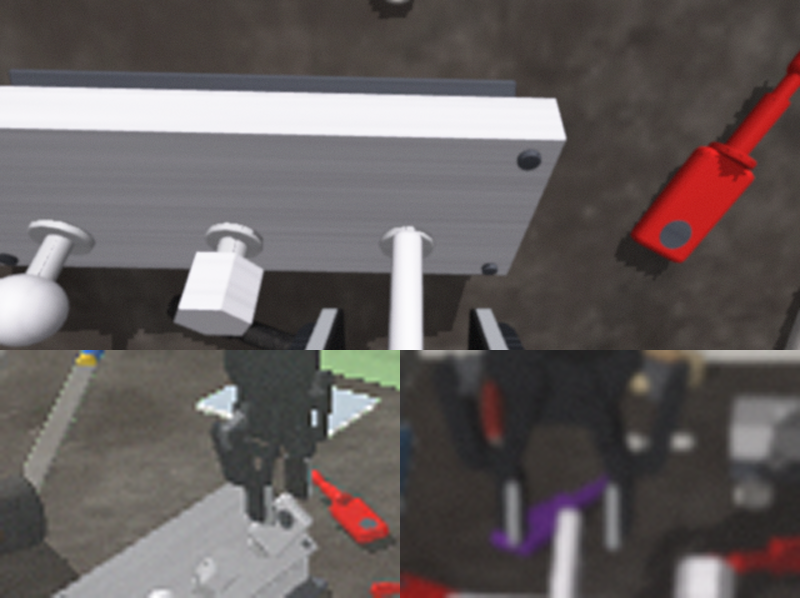

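The fingers straddle the paddle and are centred on it (fingers at 328/488 in the crop, paddle at 407). Closing now.

```bash
python3 -m creep '[[[-0.0015,0,0],0,255],[[-0.0015,0,0],0,255],[[-0.0015,0,0],0,255],[[-0.0015,0,0],0,255],[[-0.0015,0,0],0,255],[[-0.0015,0,0],0,255],[[-0.0015,0,0],0,255]]' 80
```

```text
clock: 2.9
position: [0.5857, 0.1193, 0.0758]
tcp_rot: [3.141, -0.0, 1.544]
force: [-2.0, -2.0, 8.1]
finger_gap: 0.119
grip_force: 78.4
```

```bash
python3 -m creep '[[[-0.0032,0,-0.0038],0,255],[[-0.0064,0,-0.0077],0,255],[[-0.0096,0,-0.0115],0,255],[[-0.0129,0,-0.0153],0,255],[[-0.0161,0,-0.0192],0,255],[[-0.0193,0,-0.023],0,255],[[-0.0225,0,-0.0268],0,255],[[-0.0257,0,-0.0306],0,255],[[-0.0289,0,-0.0345],0,255],[[-0.0321,0,-0.0383],0,255],[[-0.0354,0,-0.0421],0,255],[[-0.0386,0,-0.046],0,255]]'
```

```text
clock: 3.9
position: [0.5842, 0.0804, 0.1214]
tcp_rot: [-3.141, 0.0, 1.544]
force: [-0.3, 1.2, -1.2]
finger_gap: 0.118
grip_force: 78.7
```

```bash
python3 -m creep '[[[-0.006,0,-0.0072],0,255],[[-0.012,0,-0.0143],0,255],[[-0.018,0,-0.0215],0,255],[[-0.02,0,-0.05],0,255],[[-0.02,0,-0.07],0,255],[[-0.02,0,-0.07],0,255]]'
python3 - <<'E'
from h import *
from workcell import robot,vision
import cv2
d=vision.get_image("wrist"); np.savez("pics/wrist",**d)
e=vision.get_image("scene"); np.savez("pics/scene",**e)
f=vision.get_image("side"); np.savez("pics/side",**f)
r=lambda i,x,y,w,h,s:cv2.resize(i[y:y+h,x:x+w,::-1],None,fx=s,fy=s,interpolation=cv2.INTER_CUBIC)
cv2.imwrite("pics/c3.png",np.hstack([r(d["img"],120,0,400,400,1),np.vstack([r(e["img"],215,125,133,66,3)[:198,:399],r(f["img"],255,160,133,67,3)[:202,:399]])]))
E
```

```text
clock: 4.4
position: [0.5858, 0.0601, 0.1955]
tcp_rot: [3.136, -0.002, 1.543]
force: [1.5, 0.5, -1.2]
finger_gap: 0.113
grip_force: 78.8Traceback (most recent call last):
  File "<stdin>", line 8, in <module>
    return _nx.concatenate(arrs, 1, dtype=dtype, casting=casting)
           ~~~~~~~~~~~~~~~^^^^^^^^^^^^^^^^^^^^^^^^^^^^^^^^^^^^^^^
ValueError: all the input array dimensions except for the concatenation axis must match exactly, but along dimension 0, the array at index 0 has size 400 and the array at index 1 has size 399
```

Run:
```python
from h import *
import cv2
d,e,f=cam("wrist"),cam("scene"),cam("side")
r=lambda i,x,y,w,h:cv2.resize(i[y:y+h,x:x+w,::-1],(400,200) if h<400 else (400,400),interpolation=cv2.INTER_CUBIC)
cv2.imwrite("pics/c3.png",np.hstack([r(d["img"],120,0,400,400),np.vstack([r(e["img"],215,125,132,66),r(f["img"],240,130,200,100)])]))
print(Rn.from_euler("xyz",[1,0,0]) and 1)
```

```text
1
```

View pics/c3.png

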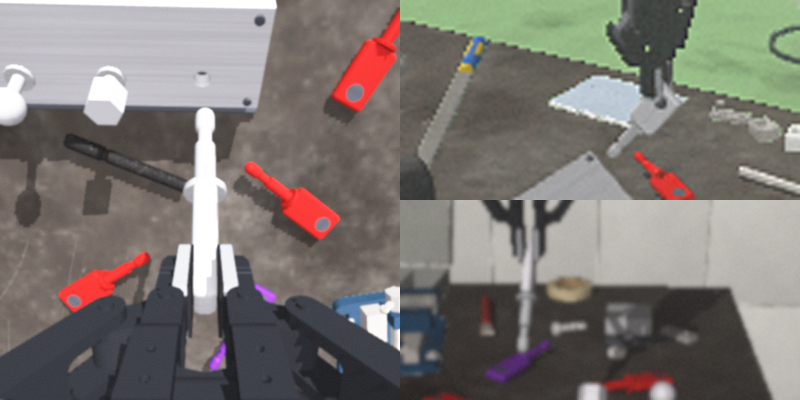

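The pin is out, still tilted about 40° with its nose towards +y (wrist view, nose at (325,112)). The other pins are still in place. Next I go beside the jig block's -x face, yawed so the nose points at it.

Run:
```python
from h import *
w,s=cam("wrist"),cam("scene")
n,e=tri(w,(325,112),s,(285.8,175.5));g=np.array([.5855,.061,.2145]);print(n,e,n-g,np.degrees(np.arctan2((n-g)[1],-(n-g)[2])),np.linalg.norm(n-g))
shift([.456,-.510,.195],-7)
```

```text
[0.58871428 0.12036517 0.13579304] 0.0032101318748239665 [ 0.00321428  0.05936517 -0.07870696] 37.02563317233786 0.09863741761802142
tool shift mm [-574.  -112.3   -4. ] turn 95.5 yaw 88.5
```

```bash
python3 -m creep '[[[-0.574,-0.112,0],95.5,255],[[-0.574,-0.112,0],95.5,255],[[-0.574,-0.112,0],95.5,255],[[-0.574,-0.112,0],95.5,255],[[-0.574,-0.112,0],95.5,255],[[-0.574,-0.112,0],95.5,255],[[-0.574,-0.112,0],95.5,255],[[-0.574,-0.112,0],95.5,255],[[-0.574,-0.112,0],95.5,255],[[-0.574,-0.112,0],95.5,255],[[-0.574,-0.112,0],95.5,255],[[-0.574,-0.112,0],95.5,255]]';python3 -c "
from h import *
shift([.456,-.510,.195],-7)"
```

```text
clock: 5.55
position: [0.4738, -0.4285, 0.1901]
tcp_rot: [-3.141, 0.001, 0.038]
force: [0.4, 0.2, -1.4]
finger_gap: 0.112
grip_force: 78.7
tool shift mm [-21.   80.8  -4.9] turn 9.2 yaw 2.2
```

```bash
python3 -m creep '[[[-0.021,0.081,0],9.2,255],[[-0.021,0.081,0],9.2,255],[[-0.021,0.081,0],9.2,255],[[-0.021,0.081,0],9.2,255],[[-0.021,0.081,0],9.2,255],[[-0.021,0.081,0],9.2,255]]';python3 - <<'E'
from h import *
from workcell import robot,vision
import cv2
shift([.456,-.510,.195],-7)
for n in("wrist","scene"):
    d=vision.get_image(n); np.savez("pics/"+n,**d)
    if n=="wrist": cv2.imwrite("pics/w4.png",d["img"][:,:,::-1])
E
```

```text
clock: 6.05
position: [0.4581, -0.5075, 0.1904]
tcp_rot: [-3.14, 0.001, -0.115]
force: [0.8, 0.5, -1.9]
finger_gap: 0.117
grip_force: 78.9
tool shift mm [-1.8  2.7 -4.6] turn 0.4 yaw -6.6
```

View pics/w4.png

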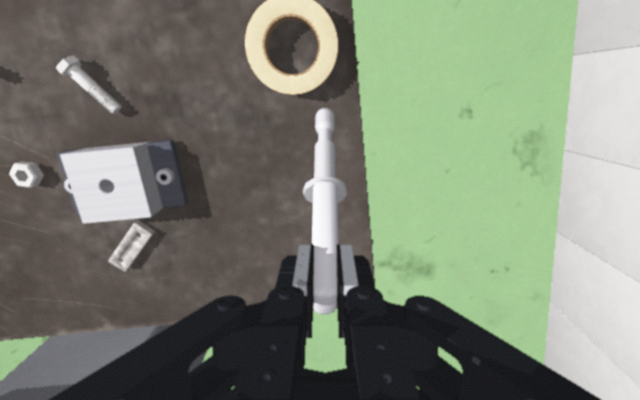

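The bore is at (107,186) in the wrist view, well left of where I expected: I forgot the 400 px crop offset when locating the block. Recomputing.

Run:
```python
from h import *
np.set_printoptions(precision=4,suppress=True)
w,a=cam("wrist"),cam("scene")
C=lambda x,y:(350+(x-400)/4-.4,235+y/4-.4)
print("bore scene",onz(a,C(566,107),.036),"wrist",onz(w,(107,186),.036),tri(w,(107,186),a,C(566,107)))
for f,cs in((lambda p:onz(a,C(*p),.036),((535,65),(635,97),(600,158),(499,122))),(lambda p:onz(w,p,.036),((60,153),(136,145),(151,216),(82,223)))):
  P=np.array([f(p)[:2] for p in cs]);print(P,P.mean(0))
  for i in range(4): v=P[(i+1)%4]-P[i];print(np.degrees(np.arctan2(v[1],v[0])).round(1),np.linalg.norm(v).round(4))
for p in((28,174),(88,85),(131,246)): print(onz(w,p,.008))
print("shim",[onz(w,p,.009) for p in((140,223),(153,230),(120,270),(109,262))])
```

```text
bore scene [ 0.4703 -0.2934  0.036 ] wrist [ 0.4686 -0.2975  0.036 ] (array([ 0.4689, -0.2952,  0.0359]), np.float64(0.003766409924867393))
[[ 0.5016 -0.2596]
 [ 0.5026 -0.3307]
 [ 0.4341 -0.3291]
 [ 0.4346 -0.2597]] [ 0.4682 -0.2948]
-89.2 0.0712
178.7 0.0685
89.6 0.0695
0.1 0.067
[[ 0.505  -0.2633]
 [ 0.5042 -0.3364]
 [ 0.4335 -0.3316]
 [ 0.434  -0.2609]] [ 0.4692 -0.2981]
-90.6 0.0731
176.1 0.0709
89.6 0.0707
-1.9 0.071
[ 0.4848 -0.2004  0.008 ]
[ 0.5633 -0.2906  0.008 ]
[ 0.3924 -0.2838  0.008 ]
shim [array([ 0.4185, -0.302 ,  0.009 ]), array([ 0.4088, -0.3138,  0.009 ]), array([ 0.365 , -0.2636,  0.009 ]), array([ 0.3763, -0.2543,  0.009 ])]
```

The corrected bore is at (0.469, -0.2955) with block yaw about 0 and its -x face at x=0.434. I'll go to the -x side with the nose about 15 mm off the face.

Run:
```python
from h import *
from workcell import robot
w=cam("wrist");s=robot.observe();p=s["position"];print(p)
g=p+[0,0,.019];u=np.array([np.cos(.118),-np.sin(.118),0])
for t in(34,37,40,43): 
  t=np.radians(t);print(proj(w,g+.099*(np.sin(t)*u-[0,0,np.cos(t)])))
shift([.347,-.2955,.19],-.5)
```

```text
[ 0.45850601 -0.5074233   0.19092221]
[323.31807051 122.31928616]
[323.32259861 116.0555954 ]
[323.32500225 109.83949229]
[323.32515047 103.67806653]
tool shift mm [-134.9 -197.8    1.1] turn -6.0 yaw -6.5
```

```bash
python3 -m creep '[[[-0.135,-0.198,0],-6,255],[[-0.135,-0.198,0],-6,255],[[-0.135,-0.198,0],-6,255],[[-0.135,-0.198,0],-6,255],[[-0.135,-0.198,0],-6,255],[[-0.135,-0.198,0],-6,255],[[-0.135,-0.198,0],-6,255],[[-0.135,-0.198,0],-6,255],[[-0.135,-0.198,0.04],-6,255],[[-0.135,-0.198,0.06],-6,255],[[-0.135,-0.198,0.06],-6,255],[[-0.135,-0.198,0.06],-6,255]]';python3 - <<'E'
from h import *
from workcell import robot,vision
import cv2
shift([.347,-.2955,.080],-.5)
d=vision.get_image("wrist"); np.savez("pics/wrist",**d)
e=vision.get_image("scene"); np.savez("pics/scene",**e)
r=lambda i,x,y,w,h:cv2.resize(i[y:y+h,x:x+w,::-1],(400,400),interpolation=cv2.INTER_CUBIC)
cv2.imwrite("pics/c5.png",np.hstack([r(d["img"],120,0,400,400),r(e["img"],320,190,100,100)]))
E
```

```text
clock: 7.15
position: [0.346, -0.2968, 0.1312]
tcp_rot: [3.141, 0.002, -0.012]
force: [-0.9, -0.8, -0.9]
finger_gap: 0.113
grip_force: 79.0
tool shift mm [ 1.1 -1.3 51.2] turn -0.2 yaw -0.7
```

View pics/c5.png

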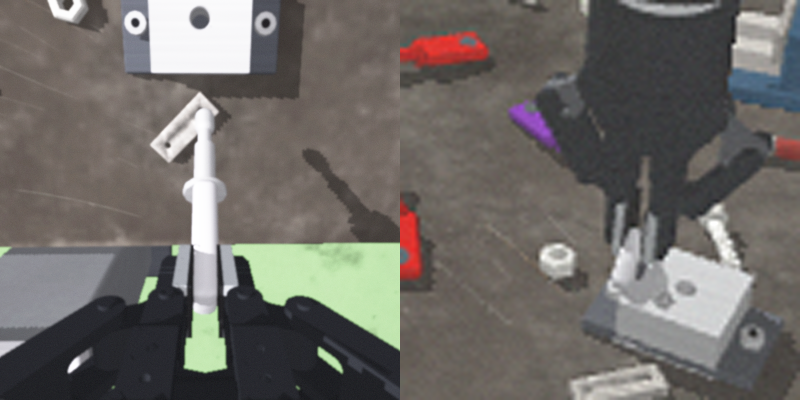

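In the wrist view the bore is at (320,17), the block's near edge is horizontal, and the nose at (325,118) points at it. I'll refine the numbers, then lower.

```bash
python3 - <<'E'
from h import *
w=cam("wrist");print("bore",onz(w,(320,17),.036),"face",onz(w,(270,71.5),.036),onz(w,(370,71),.036),"sides",onz(w,(270,60),.036),onz(w,(371,60),.036))
E
python3 -m creep '[[[0.001,0,0.025],0,255],[[0.001,0,0.049],0,255],[[0.001,0,0.049],0,255],[[0.001,0,0.049],0,255],[[0.001,0,0.049],0,255]]' 25
python3 -c "
from h import *
shift([.347,-.2955,.083])"
```

```text
bore [ 0.46918527 -0.29608086  0.036     ] face [ 0.4345022  -0.25981227  0.036     ] [ 0.43408251 -0.3313099   0.036     ] sides [ 0.44215567 -0.26026352  0.036     ] [ 0.44140318 -0.33180565  0.036     ]
clock: 7.67
position: [0.348, -0.2974, 0.0837]
tcp_rot: [3.141, -0.001, -0.012]
force: [1.0, -0.7, -1.3]
finger_gap: 0.118
grip_force: 79.0
tool shift mm [-1.  -1.8  0.7] turn None yaw -0.7
```

```bash
python3 -m creep '[[[0.01,0,0],0,250],[[0.018,0,0],0,250],[[0.022,0,-0.001],0,250],[[0.026,0,-0.004],0,250],[[0.03,0,-0.007],0,250],[[0.034,0,-0.009],0,250],[[0.038,0,-0.011],0,250],[[0.042,0,-0.013],0,250],[[0.046,0,-0.014],0,250],[[0.05,0,-0.016],0,250],[[0.054,0,-0.017],0,250],[[0.054,0,-0.017],0,250]]' 25
python3 - <<'E'
from h import *
from workcell import robot,vision
d=vision.get_image("wrist"); np.savez("pics/wrist",**d)
s=robot.observe();p=s["position"];print(p,s["wrist_torque"],s["grip_force"])
g=p+[0,0,.019]
for t in(0,15,20,25,35): 
  t=np.radians(t);print(proj(d,g+.099*np.array([np.sin(t),0,-np.cos(t)])), proj(d,g+.042*np.array([np.sin(t),0,-np.cos(t)])))
E
```

```text
clock: 8.67
position: [0.4017, -0.2971, 0.0994]
tcp_rot: [3.142, 0.001, -0.011]
force: [-3.8, 0.1, -3.7]
finger_gap: 0.113
grip_force: 76.1
[ 0.40135506 -0.29710804  0.09921687] [-0.27165962  1.31395692 -0.00388029] 76.13219261169434
[323.2822169  195.98948065] [323.00249553 224.68473694]
[322.88129765 163.4133572 ] [322.78482287 208.19585661]
[322.73533017 152.70085998] [322.70765201 203.08595409]
[322.58257486 142.0669376 ] [322.6285199  198.21059359]
[322.25495659 121.08035981] [322.46535959 189.27705269]
```

```bash
python3 -m creep '[[[0.004,0,-0.001],0,250],[[0.008,0,-0.002],0,250],[[0.012,0,-0.003],0,250],[[0.016,0,-0.004],0,250],[[0.02,0,-0.004],0,250],[[0.024,0,-0.004],0,250],[[0.027,0,-0.004],0,250],[[0.027,0,-0.004],0,250],[[0.027,0,-0.004],0,250]]' 25
python3 - <<'E'
from h import *
from workcell import robot,vision
import cv2
d=vision.get_image("wrist"); np.savez("pics/wrist",**d)
e=vision.get_image("scene"); np.savez("pics/scene",**e)
f=vision.get_image("side"); np.savez("pics/side",**f)
s=robot.observe();p=s["position"];print(p,s["force"],s["wrist_torque"],s["grip_force"])
g=p+[0,0,.019]
for t in(-5,0,5,10): 
  t=np.radians(t);print([proj(q,g+L*np.array([np.sin(t),0,-np.cos(t)])).round(1) for q in (d,e,f) for L in(.099,.042,-.022)])
r=lambda i,x,y,w,h:cv2.resize(i[y:y+h,x:x+w,::-1],(400,400),interpolation=cv2.INTER_CUBIC)
cv2.imwrite("pics/c6.png",np.hstack([r(d["img"],220,100,200,200),r(e["img"],340,190,100,100)]))
E
```

```text
clock: 9.47
position: [0.4282, -0.2974, 0.1031]
tcp_rot: [-3.142, 0.001, -0.012]
force: [-5.1, 0.2, -0.4]
finger_gap: 0.115
grip_force: 73.5
[ 0.42817848 -0.29744306  0.10310946] [-5.12413423  1.13437134 -1.70514688] [-0.03818783  1.40737978  0.00776701] 73.50065231323242
[array([323.3, 206.6]), array([323., 230.]), array([322.2, 278.2]), array([385.5, 277. ]), array([388.2, 259. ]), array([391.4, 237.5]), array([369.5, 189.4]), array([368.7, 172.1]), array([367.7, 152. ])]
[array([323.2, 195.6]), array([322.9, 224.2]), array([322.3, 282.4]), array([386.6, 275.1]), array([388.7, 258.2]), array([391.1, 237.9]), array([366.8, 189.4]), array([367.5, 172.1]), array([368.3, 152. ])]
[array([323.1, 184.7]), array([322.8, 218.5]), array([322.3, 286.3]), array([387.8, 273. ]), array([389.2, 257.3]), array([390.9, 238.4]), array([364. , 189.2]), array([366.3, 172.1]), array([368.9, 152.1])]
[array([322.9, 173.8]), array([322.8, 213. ]), array([322.4, 289.9]), array([388.9, 270.7]), array([389.7, 256.4]), array([390.6, 238.9]), array([361.3, 188.8]), array([365.1, 171.9]), array([369.6, 152.2])]
```

View pics/c6.png

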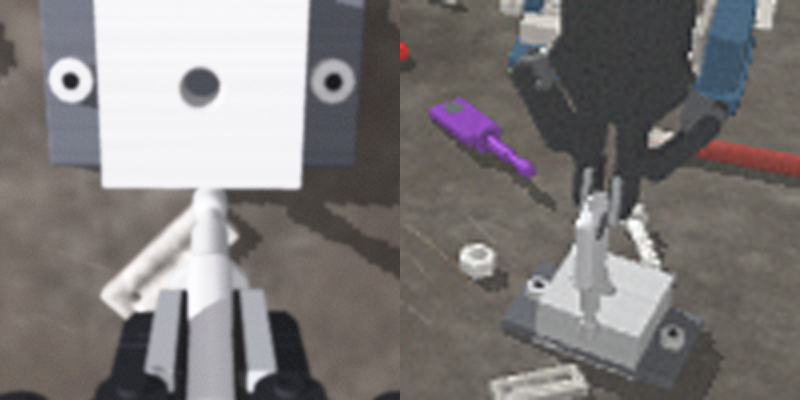

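The pin now looks nearly upright against the face. I'll back off, lift, go over the bore and measure the tilt there.

```bash
python3 -m creep '[[[-0.005,0,0],0,250],[[-0.01,0,-0.005],0,250],[[-0.01,0,-0.03],0,250],[[-0.01,0,-0.05],0,250],[[-0.005,0,-0.05],0,250],[[0.015,-0.001,-0.048],0,250],[[0.03,-0.0015,-0.047],0,250],[[0.041,-0.0015,-0.046],0,250],[[0.041,-0.0015,-0.046],0,250],[[0.041,-0.0015,-0.046],0,250],[[0.041,-0.0015,-0.046],0,250],[[0.041,-0.0015,-0.046],0,250]]' 60
python3 - <<'E'
from h import *
from workcell import robot,vision
import cv2
d=vision.get_image("wrist"); np.savez("pics/wrist",**d)
e=vision.get_image("scene"); np.savez("pics/scene",**e)
f=vision.get_image("side"); np.savez("pics/side",**f)
s=robot.observe();p=s["position"];print(p,s["force"],s["tcp_rot"],s["grip_force"])
g=p+[0,0,.019]
for t in(-5,0,5): 
  t=np.radians(t);print([proj(q,g+L*np.array([np.sin(t),0,-np.cos(t)])).round(1) for q in (d,e,f) for L in(.102,.042,-.022)])
r=lambda i,x,y,w,h:cv2.resize(i[y:y+h,x:x+w,::-1],(400,600),interpolation=cv2.INTER_CUBIC)
cv2.imwrite("pics/c7.png",np.hstack([r(e["img"],360,200,60,90),r(f["img"],330,130,60,90)]))
E
```

```text
clock: 10.62
position: [0.4686, -0.2967, 0.1491]
tcp_rot: [-3.141, 0.0, -0.013]
force: [0.3, 0.1, -0.6]
finger_gap: 0.118
grip_force: 73.0
[ 0.46911422 -0.29650828  0.14921479] [ 0.95466021  0.32474162 -1.42669514] [-3.14139489e+00 -1.78311095e-04 -1.22243345e-02] 72.98654794692993
[array([323.2, 205.2]), array([322.7, 229.4]), array([321.8, 277.3]), array([392.1, 255. ]), array([395.1, 235.6]), array([398.5, 213.6]), array([357. , 176.2]), array([355.9, 157.6]), array([354.6, 137. ])]
[array([323. , 193.9]), array([322.6, 223.6]), array([321.8, 281.5]), array([393.2, 253.2]), array([395.6, 234.9]), array([398.3, 213.9]), array([354.1, 176.2]), array([354.7, 157.6]), array([355.3, 137. ])]
[array([322.9, 182.7]), array([322.5, 217.9]), array([321.9, 285.4]), array([394.4, 251.2]), array([396., 234.]), array([398. , 214.3]), array([351.3, 176.1]), array([353.5, 157.5]), array([355.9, 137. ])]
```

View pics/c7.png

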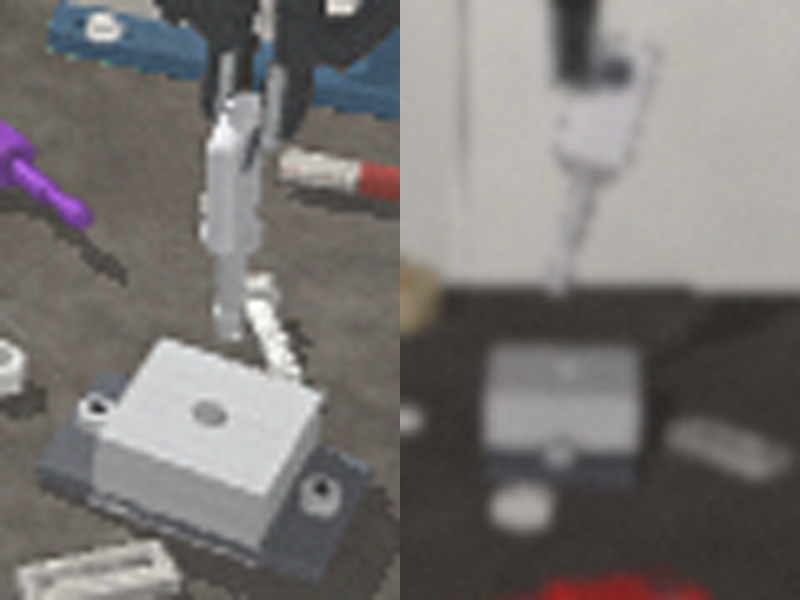

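The side view shows the nose over the block but the pin still leaning about 11°, with the handle off towards -x: nose at (354,173), shank top at (357,156). I have used all my picture views, so from here I'll measure by differencing against the first side and scene images.

```bash
cat > m.py <<'E'
from h import *
from workcell import robot,vision
import cv2,sys
def avg(n,k=4):
    ds=[vision.get_image(n) for _ in range(k)]; d=dict(ds[0]); d["img"]=np.mean([q["img"].astype(float) for q in ds],0); return d
def rows(n,r0,r1,c0,c1,thr=10):
    d=avg(n); b=cv2.imread(f"pics/{n}0.png")[:,:,::-1].astype(float)
    m=np.abs(d["img"]-b).max(2); out=[]
    for r in range(r0,r1):
        k=np.where(m[r,c0:c1]>thr)[0]
        if len(k): out.append((r,c0+k[0],c0+k[-1],d["img"][r,c0+k].mean().round()))
    return d,m,out
E
python3 - <<'E'
from m import *
d,m,o=rows("side",134,190,335,380)
print(o)
np.set_printoptions(linewidth=200)
print(m[140:180:2,346:372].astype(int))
E
```

```text
[(134, np.int64(351), np.int64(361), np.float64(110.0)), (135, np.int64(352), np.int64(363), np.float64(113.0)), (136, np.int64(352), np.int64(367), np.float64(117.0)), (137, np.int64(352), np.int64(368), np.float64(121.0)), (138, np.int64(352), np.int64(369), np.float64(121.0)), (139, np.int64(352), np.int64(368), np.float64(110.0)), (140, np.int64(352), np.int64(368), np.float64(104.0)), (141, np.int64(352), np.int64(368), np.float64(112.0)), (142, np.int64(352), np.int64(367), np.float64(124.0)), (143, np.int64(352), np.int64(366), np.float64(146.0)), (144, np.int64(354), np.int64(366), np.float64(163.0)), (145, np.int64(355), np.int64(367), np.float64(175.0)), (146, np.int64(356), np.int64(366), np.float64(186.0)), (147, np.int64(356), np.int64(363), np.float64(188.0)), (148, np.int64(354), np.int64(365), np.float64(184.0)), (149, np.int64(355), np.int64(365), np.float64(184.0)), (150, np.int64(355), np.int64(365), np.float64(183.0)), (151, np.int64(355), np.int64(364), np.float64(185.0)), (152, np.int64(353), np.int64(364), np.float64(177.0)), (153, np.int64(353), np.int64(364),
[... 3076 characters left out ...]
   1   2   2   5   3   1   2   2   3   2   3   1   2   4]
 [  4   4   4   5   4   1   4  10  17  20   9   1   3   4   3   1   3   4   4   4   3   1   3   0   5   4]
 [  4   5   4   2   3   6  10  10  15  23  11   1   3   2   2   6   2   2   4   3   3   3   3   4   1   4]
 [  2   3   1   2   3  10  22  26   8  13  10   1   2   3   3   1   3   2   1   3   4   3   3   2   3   1]
 [  3   2   3   1   2  11  23  29  22   8   4   3   0   1   2   1   1   2   1   1   0   3   0   4   1   0]
 [  2   2   2   1   2   2   1   2   1   1   1   3   2   1   3   2   2   1   2   1   1   1   1   1   2   1]
 [  1   0   1   2   2   1   0   2   3   1   1   1   1   1   3   0   1   3   4   2   0   1   1   0   1   4]]
```

Side-view centrelines put the tilt at about 13°, with the handle off axis in the pads. I'll push against the face again, about 20 mm further than before, in steps and measuring as I go.

```bash
python3 -m creep '[[[-0.025,0.001,0],0,255],[[-0.052,0.0015,0],0,255],[[-0.052,0.0015,0],0,255],[[-0.052,0.0015,0.02],0,255],[[-0.052,0.0015,0.049],0,255],[[-0.052,0.0015,0.049],0,255],[[-0.046,0.0015,0.049],0,255],[[-0.041,0.0015,0.049],0,255],[[-0.037,0.0015,0.049],0,255],[[-0.034,0.0015,0.049],0,255],[[-0.031,0.0015,0.049],0,255],[[-0.031,0.0015,0.049],0,255]]' 80
cat >> m.py <<'E'
def tilt():
    s=robot.observe();p=s["position"];print("tcp",p.round(4),"F",s["force"].round(1),"grip",s["grip_force"].round(0))
    d=avg("side"); b=cv2.imread("pics/side0.png")[:,:,::-1].astype(float)
    m=np.abs(d["img"]-b).max(2); g=p+[0,0,.019]
    k0=[proj(d,g-[0,0,L]) for L in(.0,.040,.060,.080,.102)]
    print("upright preds",[k.round(1) for k in k0]); pts=[]
    c=int(k0[2][0])
    for r in range(int(k0[0][1]),int(k0[4][1])+3):
        w=m[r,c-16:c+17].copy(); w[w<9]=0
        nb,lab=cv2.connectedComponents((w>0).astype(np.uint8)[None]); 
        best=max(range(1,nb),key=lambda i:w[lab[0]==i].sum(),default=None)
        if best is None: continue
        k=np.where(lab[0]==best)[0]; pts.append((r,c-16+k[0],c-16+k[-1],(c-16+(k[0]+k[-1])/2),int(w[k].mean())))
    for q in pts: print(*[float(x) for x in q],sep=" ",end=" | ")
    print()
E
python3 -c "
from m import *
tilt()"
```

```text
clock: 11.97
position: [0.4392, -0.2978, 0.101]
tcp_rot: [3.141, -0.0, -0.011]
force: [-5.2, -0.1, 1.6]
finger_gap: 0.114
grip_force: 78.2Traceback (most recent call last):
  File "<string>", line 3, in <module>
    tilt()
    ~~~~^^
  File "m.py", line 14, in tilt
    s=robot.observe();p=s["position"];print("tcp",p.round(4),"F",s["force"].round(1),"grip",s["grip_force"].round(0))
                                                                                            ^^^^^^^^^^^^^^^^^^^^^
AttributeError: 'float' object has no attribute 'round'
```

```bash
sed -i 's/s\["grip_force"\].round(0)/s["grip_force"]/' m.py; python3 -c "
from m import *
tilt()"
```

```text
tcp [ 0.4392 -0.2978  0.101 ] F [-5.2 -0.1  1.6] grip 78.15945982933044
upright preds [array([364.4, 159.6]), array([363.9, 172.1]), array([363.7, 178.2]), array([363.4, 184.2]), array([363.2, 190.8])]
159.0 362.0 368.0 365.0 28.0 | 160.0 369.0 375.0 372.0 14.0 | 161.0 367.0 375.0 371.0 16.0 | 162.0 366.0 376.0 371.0 16.0 | 163.0 366.0 374.0 370.0 18.0 | 164.0 366.0 374.0 370.0 17.0 | 165.0 366.0 374.0 370.0 18.0 | 166.0 365.0 374.0 369.5 18.0 | 167.0 365.0 374.0 369.5 18.0 | 168.0 368.0 374.0 371.0 11.0 | 169.0 366.0 373.0 369.5 13.0 | 170.0 366.0 374.0 370.0 23.0 | 171.0 368.0 373.0 370.5 26.0 | 172.0 371.0 373.0 372.0 21.0 | 173.0 366.0 371.0 368.5 38.0 | 174.0 366.0 371.0 368.5 58.0 | 175.0 366.0 371.0 368.5 64.0 | 176.0 366.0 371.0 368.5 63.0 | 177.0 365.0 371.0 368.0 55.0 | 178.0 366.0 371.0 368.5 61.0 | 179.0 366.0 371.0 368.5 57.0 | 180.0 366.0 371.0 368.5 51.0 | 181.0 366.0 370.0 368.0 55.0 | 182.0 365.0 370.0 367.5 48.0 | 183.0 365.0 370.0 367.5 54.0 | 184.0 365.0 370.0 367.5 62.0 | 185.0 365.0 370.0 367.5 62.0 | 186.0 364.0 370.0 367.0 52.0 | 187.0 365.0 370.0 367.5 50.0 | 188.0 365.0 369.0 367.0 40.0 | 189.0 366.0 369.0 367.5 20.0 | 191.0 372.0 372.0 372.0 10.0 |
```

About 3.5° remains. Pushing 6 mm more, then back over the bore to check.

```bash
python3 -m creep '[[[0.002,0,0],0,255],[[0.004,0,0],0,255],[[0.006,0,0],0,255],[[0.006,0,0],0,255],[[-0.008,0,-0.002],0,255],[[-0.008,0,-0.03],0,255],[[-0.008,0,-0.048],0,255],[[-0.003,0,-0.048],0,255],[[0.015,-0.0015,-0.048],0,255],[[0.032,-0.0015,-0.048],0,255],[[0.034,-0.0015,-0.048],0,255],[[0.034,-0.0015,-0.048],0,255]]'
python3 - <<'E'
from m import *
tilt()
w=avg("wrist");np.set_printoptions(linewidth=220)
g=w["img"].mean(2).astype(int); print("bore/nose region");print(g[150:232:3,296:352:3])
b=np.array([.469,-.2958,.036]);print(proj(w,b),proj(avg("side",1),b))
E
```

```text
clock: 13.17
position: [0.473, -0.2963, 0.1478]
tcp_rot: [3.141, -0.0, -0.011]
force: [-0.4, -0.2, -2.4]
finger_gap: 0.111
grip_force: 78.4
tcp [ 0.473  -0.2963  0.1478] F [-0.4 -0.2 -2.4] grip 78.4379231929779
upright preds [array([353.8, 144.6]), array([353.4, 157.4]), array([353.2, 163.7]), array([353.1, 169.9]), array([352.9, 176.7])]
144.0 354.0 358.0 356.0 20.0 | 145.0 359.0 364.0 361.5 12.0 | 146.0 357.0 364.0 360.5 14.0 | 147.0 357.0 364.0 360.5 12.0 | 148.0 357.0 367.0 362.0 13.0 | 149.0 356.0 367.0 361.5 12.0 | 150.0 356.0 366.0 361.0 11.0 | 151.0 356.0 363.0 359.5 12.0 | 152.0 357.0 363.0 360.0 10.0 | 153.0 364.0 366.0 365.0 12.0 | 154.0 355.0 365.0 360.0 23.0 | 155.0 355.0 365.0 360.0 31.0 | 156.0 356.0 364.0 360.0 32.0 | 157.0 357.0 363.0 360.0 31.0 | 158.0 357.0 362.0 359.5 26.0 | 159.0 357.0 362.0 359.5 22.0 | 160.0 357.0 361.0 359.0 25.0 | 161.0 356.0 361.0 358.5 21.0 | 162.0 357.0 361.0 359.0 23.0 | 163.0 357.0 361.0 359.0 23.0 | 164.0 357.0 361.0 359.0 22.0 | 165.0 357.0 360.0 358.5 24.0 | 166.0 357.0 360.0 358.5 24.0 | 167.0 357.0 360.0 358.5 22.0 | 168.0 357.0 360
[... 1819 characters left out ...]
44 244 244]
 [244 244 243 244 244 244 244 244 240 229 186 160 235 244 244 244 244 244 244]
 [246 246 246 246 246 246 246 244 240 234 201 150 181 246 246 246 245 246 245]
 [245 245 245 245 245 245 245 244 251 251 236 194 154 244 244 245 245 244 245]
 [244 244 244 244 244 244 244 247 254 244 200 187 165 242 243 244 244 244 244]
 [245 245 245 245 245 245 245 248 247 232 180 138 170 243 244 244 244 244 244]
 [243 243 243 244 243 244 243 243 241 226 185 147 209 243 243 243 243 243 243]
 [130 137 140 138 131 127 126 216 239 226 186 149 132  90  89  95  94  90  91]
 [122 125 127 124 116 110 112 234 239 225 185 149 132  96 104 111 109 101 100]]
[322.43703562 187.38414581] [353.89420081 185.45289592]
```

Run:
```python
from m import *
w=avg("wrist");g=w["img"].mean(2)
for r in range(226,272,2):
    print(r,''.join('%4d'%v for v in g[r,304:346:2]))
bm=(g[175:202,305:345]<195).astype(np.uint8); M=cv2.moments(bm,True);bc=(305+M["m10"]/M["m00"],175+M["m01"]/M["m00"]);print("bore px",bc,M["m00"],onz(w,bc,.036))
col=g[200:214,318:334].astype(int);print(col)
e=avg("side",8);b=cv2.imread("pics/side0.png")[:,:,::-1].astype(float);m=np.abs(e["img"]-b).max(2)
C=[]
for r in range(158,172):
    v=m[r,350:370];v=np.where(v>6,v,0);C.append((r,350+(v*np.arange(20)).sum()/v.sum()))
C=np.array(C);print(np.polyfit(C[:,0],C[:,1],1),C[:,1].round(1))
bs=e["img"].mean(2)[186:196,335:375].astype(int);print(bs[::2])
```

```text
226  240 240 239 240 241 240 240 242 239 232 214 187 157 145 203 240 242 242 242 241 241
228  155 152 147 146 145 145 181 236 239 232 214 185 159 140 137 124 115 117 120 117 118
230  127 123 118 114 111 112 192 239 239 231 213 184 157 140 131 106  89  85  99  95  94
232  125 120 117 112 108 117 212 240 239 231 212 185 158 141 132 107  95 105 109 110 109
234  120 119 114 109 118 158 230 240 239 231 211 185 158 140 131 100  78  93 107 108 108
236  119 116 112 122 169 214 235 240 237 225 206 186 165 147 135 105  72  76  99 103 105
238  114 114 124 181 233 243 243 244 241 235 230 220 201 182 157 126  88  70  71  87 100
240  112 127 181 232 246 243 248 249 243 235 229 221 204 187 173 147 118  83  67  67  81
242  128 179 230 240 237 242 251 249 243 235 229 220 205 188 175 156 135  95  68  66  67
244  162 187 218 202 178 230 251 249 244 236 230 222 207 189 174 154 116  81 103 120 122
246  178 181 180 136  56 176 251 250 244 236 230 223 208 189 174 152  84  51 143 177 177
248  179 179 179 129  41 172 251 249 243 237 231 224 208 190 176 154  77  45 141 180 179
250  179 180 178 121  40 173 251
[... 2233 characters left out ...]
  47  45  46
   49  51  53  53]
 [ 53  52  53  54  54  55  60  83 114 132 134 136 135 134 135 135 133 131
  130 131 131 131 131 131 130 130 130 130 129 123 103  73  51  45  45  47
   50  51  52  52]
 [ 52  52  52  53  54  53  64  97 136 154 157 157 156 156 157 157 155 153
  153 153 153 153 154 153 154 154 153 152 151 143 118  79  50  42  41  44
   50  53  54  55]
 [ 52  52  51  51  50  51  62  97 138 156 159 159 160 159 160 158 157 157
  158 158 158 158 158 158 158 158 159 159 158 150 123  81  50  42  43  51
   61  66  70  74]
 [ 50  52  51  51  50  52  61  96 136 155 158 159 158 158 157 156 155 153
  151 151 153 154 157 158 158 159 159 160 157 146 116  75  49  44  59  81
   99 103 104 104]]
```

```bash
cat >> m.py <<'E'
from scipy.optimize import least_squares
def fit(w,rn,rf,zn,yp):
    """x of nose, tilt (deg, + = handle to -x) from wrist rows of nose front and flange front"""
    c=-w["R"].T@w["t"]
    def rows_(q):
        x,t=q; a=np.array([-np.sin(t),0,np.cos(t)]); e=np.array([np.cos(t),0,np.sin(t)])
        n=np.array([x,yp,zn]); s=n+.006*a; v=s-c; v/=np.linalg.norm(v)
        per=e*1.0; per=np.array([1,0,0])-v*v[0]; per/=np.linalg.norm(per)
        f=n+.064*a+.012*e
        return [proj(w,s+.006*per)[1]-rn,proj(w,f)[1]-rf]
    r=least_squares(rows_,[.47,.1],x_scale=[.01,.1]); return r.x[0],np.degrees(r.x[1]),r.cost
E
python3 - <<'E'
from m import *
w=avg("wrist",1);print("cam",-w["R"].T@w["t"])
for zn in(.064,.068,.072): print(zn,fit(w,207.3,236.8,zn,-.297),onz(w,(325.3,207),zn))
for a,b in((206.3,236.8),(207.3,235.8)): print(fit(w,a,b,.068,-.297))
print([onz(w,(325,232),z) for z in (.1,.11)])
e=avg("side",1)
for x in(.463,.467,.471): print(x,proj(e,np.array([x,-.297,.068])),proj(e,np.array([x,-.297,.128])))
# block centre col at top rear edge & front edge
print(proj(e,np.array([.4345,-.26,.036])),proj(e,np.array([.5045,-.26,.036])))
E
```

```text
cam [ 0.54903358 -0.29813548  0.3142763 ]
0.064 (np.float64(0.45793615737903104), np.float64(3.5274922928408663), np.float64(1.0123268980971233e-23)) [ 0.46206702 -0.29795963  0.064     ]
0.068 (np.float64(0.45929287679496655), np.float64(3.1641380075192016), np.float64(2.890689279317392e-24)) [ 0.46345694 -0.29796244  0.068     ]
0.072 (np.float64(0.46064957032413884), np.float64(2.8014498908773606), np.float64(6.284633950842339e-25)) [ 0.46484687 -0.29796525  0.072     ]
(np.float64(0.46015688985264314), np.float64(3.8898592006074098), np.float64(8.098130508636819e-25))
(np.float64(0.45923392591677903), np.float64(2.5904373488550627), np.float64(2.658044732036853e-24))
[array([ 0.45669603, -0.29760905,  0.1       ]), array([ 0.46100531, -0.29763362,  0.11      ])]
0.463 [356.10340145 175.68422744] [356.6796666  157.03311688]
0.467 [354.81760451 175.66028685] [355.37087001 157.01387189]
0.471 [353.53250112 175.63635917] [354.06279191 156.99463747]
[365.21630787 189.51709705] [342.33202994 189.02553276]
```

The wrist fit gives about 3° left, with the nose at x≈0.459 and the bore at (0.4698, -0.2953). One more push of 6 mm, then re-centre.

```bash
python3 -m creep '[[[-0.02,0.001,0],0,255],[[-0.044,0.0015,0],0,255],[[-0.044,0.0015,0],0,255],[[-0.044,0.0015,0.025],0,255],[[-0.044,0.0015,0.048],0,255],[[-0.044,0.0015,0.048],0,255],[[-0.036,0.0015,0.048],0,255],[[-0.03,0.0015,0.048],0,255],[[-0.026,0.0015,0.048],0,255],[[-0.022,0.0015,0.048],0,255],[[-0.022,0.0015,0.048],0,255],[[-0.022,0.0015,0.048],0,255]]' && python3 -m creep '[[[-0.012,0,-0.001],0,255],[[-0.015,0,-0.02],0,255],[[-0.015,0,-0.049],0,255],[[-0.013,0,-0.049],0,255],[[0,-0.002,-0.049],0,255],[[0.02,-0.004,-0.048],0,255],[[0.038,-0.004,-0.048],0,255],[[0.038,-0.004,-0.048],0,255],[[0.038,-0.004,-0.048],0,255],[[0.038,-0.004,-0.048],0,255],[[0.038,-0.004,-0.048],0,255]]'
python3 - <<'E'
from m import *
tilt()
w=avg("wrist");np.save("pics/w.npy",w["img"]);g=w["img"].mean(2).astype(int)
print("profile col 322-326");
for r in range(176,250): print(r,*g[r,318:334:3],end=' | ')
print()
for r in(210,214,220,224,228,232,238,246,250): print(r,*g[r,302:346:2])
E
```

```text
clock: 15.32
position: [0.4506, -0.298, 0.1007]
tcp_rot: [3.141, 0.0, -0.012]
force: [-4.5, -0.2, 0.5]
finger_gap: 0.108
grip_force: 78.2
clock: 16.23
position: [0.488, -0.2942, 0.1479]
tcp_rot: [-3.141, 0.0, -0.012]
force: [0.3, 0.2, -1.4]
finger_gap: 0.11
grip_force: 78.3
tcp [ 0.488  -0.2942  0.1479] F [ 0.3  0.2 -1.4] grip 78.32196235656738
upright preds [array([348.8, 144.7]), array([348.5, 157.5]), array([348.4, 163.8]), array([348.2, 170. ]), array([348.1, 176.8])]
144.0 347.0 354.0 350.5 32.0 | 145.0 350.0 353.0 351.5 14.0 | 146.0 353.0 355.0 354.0 10.0 | 147.0 351.0 355.0 353.0 12.0 | 148.0 355.0 359.0 357.0 10.0 | 149.0 352.0 358.0 355.0 11.0 | 150.0 352.0 358.0 355.0 11.0 | 151.0 352.0 358.0 355.0 10.0 | 152.0 360.0 362.0 361.0 18.0 | 153.0 352.0 355.0 353.5 11.0 | 154.0 351.0 360.0 355.5 23.0 | 155.0 352.0 360.0 356.0 35.0 | 156.0 352.0 359.0 355.5 34.0 | 157.0 353.0 358.0 355.5 35.0 | 158.0 353.0 357.0 355.0 32.0 | 159.0 352.0 357.0 354.5 23.0 | 160.0 352.0 357.0 354.5 23.0 | 161.0 352.0 357.0 354.5 23.0 | 162.0 353.0 357.0 355.0 24.0 | 163.0 353.0 357.0 355.0 22.0 | 164
[... 2723 characters left out ...]
45 244 245 242 233 213 227 242 249 247 244 244 245 245 245 245
220 245 245 245 245 245 245 245 244 240 239 235 222 191 156 139 200 244 245 244 245 244 245
224 246 246 246 245 246 245 245 244 248 253 252 246 232 213 172 173 242 246 246 245 246 245
228 244 244 244 244 244 244 244 243 251 250 236 211 167 143 153 171 238 245 244 244 244 244
232 246 246 246 246 246 246 246 245 243 238 229 206 177 151 142 214 246 246 246 246 246 246
238 245 245 244 245 245 244 245 242 239 236 228 206 178 150 138 136 225 244 244 244 244 244
246 177 177 178 177 132 47 150 248 247 240 232 225 213 196 182 168 138 70 56 146 177 177
250 179 180 178 180 124 41 174 250 247 240 232 228 216 199 182 169 146 72 41 138 181 181
```

Run:
```python
from m import *
w=avg("wrist",1)
for zn in(.066,.069): print(zn,fit(w,214.8,240.6,zn,-.296),"nose y",onz(w,(325.4,216),zn)[1])
print("bore",onz(w,(325.3,205.5),.036), proj(w,np.array([.4698,-.2955,.036])))
e=avg("side",1);z0=.068
for x in(.465,.468,.471): print(x,proj(e,np.array([x,-.296,.072])).round(1),proj(e,np.array([x,-.296,.128])).round(1),proj(e,np.array([x,-.296,.115])).round(1))
```

```text
0.066 (np.float64(0.46822994661301864), np.float64(0.08469628387802358), np.float64(4.0389678347315804e-28)) nose y -0.2956267755298619
0.069 (np.float64(0.46932388377672835), np.float64(-0.1518841514558521), np.float64(2.0194839173657902e-27)) nose y -0.29562918896808216
bore [ 0.46969409 -0.29560964  0.036     ] [325.17079813 205.3842706 ]
0.465 [355.5 174.5] [356.  157.1] [355.9 161.2]
0.468 [354.5 174.5] [355.  157.1] [354.9 161.2]
0.471 [353.6 174.5] [354.1 157.1] [353.9 161.2]
```

The wrist fit gives about 0° and the side view about 1°. The nose is at (0.469, -0.2956) against a bore at (0.4697, -0.2956), and it sits about 32 mm above the block. I'll lower it 1.5 mm, let it settle and hand in.

```bash
python3 -m creep '[[[0.0005,0,0.0015],0,255],[[0.0005,0,0.0015],0,255],[[0.0005,0,0.0015],0,255],[[0.0005,0,0.0015],0,255],[[0.0005,0,0.0015],0,255],[[0.0005,0,0.0015],0,255]]'; python3 -c "
from workcell import robot
print(abs(robot.observe()['qd']).max()); print(robot.hand_in())"
```

```text
clock: 17.23
position: [0.489, -0.2942, 0.1466]
tcp_rot: [3.142, 0.0, -0.012]
force: [-0.3, 0.0, -1.2]
finger_gap: 0.112
grip_force: 78.3
0.0021443217032619533
the job is handed in; nothing more can be done
None
```

I handed the job in at 17.2 s with the flat-paddle pin pulled and held still over the jig block's bore. By my camera measurements it is within about 1–3° of upright, within about 1 mm of centre, and its nose is about 3 cm above the block; the judged result was not reported back to me.

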